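# Reject the soft rubber buffer

## Robot

A 6-joint arm with a two-finger parallel gripper is mounted at the origin on a cart in front of the work surface, level with it; the furniture and walls round the work are solid. World frame = base frame: x ahead of the robot, y to its left, z up, the work surface at z = 0. Lengths are in m, angles in rad, forces in N, time in s.
With the tool pointing down it reaches from about 0.325 to 0.925 m from the base axis. Payload 3.1 kg.
Tool frame: the origin (TCP) lies at the very end of the fingers, on their centre line; the grasp point (between the pads) lies 19 mm behind it; z points along the fingers, y is the line along which they close (so a half turn about z gives the same grasp; the last joint's range is limited). The gripper opens to 85 mm and grips with 20 to 120 N. Pads are 22 mm wide; open, the fingers measure 114 mm over their backs; the gripper's body (76 mm by 85 mm) begins 54 mm behind the grasp point. The pads swing forward as they close: fully open they stand 13 mm farther back than shut.
Start: joints at [-1.457, 0.217, 1.613, -0, 1.311, -0.112], TCP at [0.14, -0.609, 0.231] pointing down, gripper open.
Joint ranges: [-2.75, 2.75], [-0.78, 2.1], [0.31, 2.55], [-1.13, 4.27], [0.13, 2.63], [-2.58, 2.58]. Speed limits (rad/s): [2.79, 2.79, 3.14, 3.14, 3.14, 3.14].

## Interface

Orientations are given as a rotation vector (axis times angle).
In Python, from station import * gives the robot as it stands.
- The arm moves only by the shell command python3 -m handwheel 'ROWS'. ROWS is JSON, a list of rows, each an object of numbers: "fingers": the gripper command: -1 is shut, 1 is fully open, values between are in proportion; "x", "y", "z": the shift along the tool's x, y, z in mm; "spin": the turn about the tool's z in degrees. A call has 1 to 12 rows; each row is the pose to reach, as a shift and turn from the pose commanded when the call began, along the tool's axes at that moment; what a row does not reach only later rows make up. A row lasts 1/12 s, in which the tool goes at most 41.7 mm and 7.16 degrees, less where a joint would pass 70% of its speed; a pose out of reach is approached as far as the arm can. A call with a gripper value outside its range is refused whole. The fingers move at their own pace and stop on an object; the grip force is fixed at half the most. Time passes only in rows, so rows that repeat a pose let the fingers close. It gives the time, the measured TCP pose, the force, the opening and the grip force at its end, in the units of the state.
- sense(): the state, without advancing time (a new reading comes with each control period).
- snapshot(name): name is "side" or "top"; returns a dict with "frame" (384x512x3 uint8, blue, green, red), "K" (3x3 intrinsics, pixels), "dist_coeffs" ([k1, k2, p1, p2, k3] as OpenCV has them; the pictures are not rectified), "rvec" (rotation vector, rad) and "tvec" (3), from world to camera coordinates, as OpenCV has them. Camera axes: x right, y down, z forward; pixel columns grow to the right and rows downward; lengths in m; the calibration is good to about 2 mm. A picture is of the moment at which its call begins. There is no depth.
- finish_job(): hands the job in; it is judged then, once.
The state is a dict: "time": time; "joint_pos": joint angles; "joint_vel": joint speeds; "joint_efforts": joint torques, N m; "position": TCP position; "orientation": TCP orientation; "force": force on the tool from outside, world axes, zero at the start; "ft_torque": the same for the moment, N m; "gripper_width": finger opening in m; "finger_force": force on a finger pad.
Only numpy, scipy, OpenCV 4.12 (cv2) and the standard library are available. Lean on these libraries where they do the work, as an engineer would, in place of code of your own. Each camera call takes 0.05 s, during which the arm holds its last target. There are 200 camera calls.

## Task

Three look-alike rubber buffers stand in the rack and one of them has gone soft. Working from the left well to the right well, push each rubber top straight down about 4 mm from where you first touch it (at least 3 mm, hold it there a moment, never as far as 6 mm) and feel how hard it pushes back. Then stand the softest one upright on the floor of the grey tray, leaving the two firm ones in their wells and the other things on the table where they are.

Things in the scene. Friction and masses are not known exactly. Their poses are not given: they have to be found in the camera images.
- rack: aluminium block 66 x 206 mm, 26 mm high, fixed to the table, origin under its centre, long side along its own y, three wells in a row in its top. In each stands a buffer (160 g): steel sleeve 36 mm in diameter, 40 mm high, from z = 14 to 54 mm, 28 mm of it above the block; grip it across the sleeve from above, lift it straight out. On the sleeve is a black rubber top 26 mm in diameter
- well_left (a point): centre of the mouth of the well at the rack's own +y end (left seen from the robot), at the block's top face, z = 26 mm; axes as the rack's. All wells are 39 mm across and 12 mm deep; the buffer stands within 2 mm of centre. Its rubber top's flat face, 23 mm across, is at z = 67 to 71 mm, different on each buffer and no hint of softness
- well_middle (a point): the same for the middle well, 70 mm from the left one. A rubber top sinks straight into its sleeve like a spring when pushed down and springs back: firm ones resist with 3 to 3.6 N per mm, the soft one with about 1.4 N per mm. Which well holds the soft one changes
- well_right (a point): the same for the well at the rack's own -y end (right seen from the robot), 70 mm from the middle one
- tray: empty open tray of grey plastic, fixed, 150 mm along its x, 110 mm along its y, 24 mm high, walls and floor 4 mm thick, origin under its centre
- keys: red folding hex key set, 90 x 27 mm and 20 mm high, lying between rack and tray, a bystander
- driver: screwdriver with red handle, 175 mm long, lying in front of the tray, a bystander
There are look-alikes about, which are no part of the job. Of the things that look like the tray, the larger one is meant.

How it is judged:
On the way, in this order (a step that is already met when the one before it is completed fails the run):
1. the buffer in the left well is squeezed 3 mm or more in its well ((((horizontal distance between b0_foot and well_left below 0.008 m and height (world z) of b0_foot below 0.02 m and angle between b0_foot's own z axis and vertical below 0.1 rad) and distance between b0_top and b0_core below 0.007 m) or ((horizontal distance between b1_foot and well_left below 0.008 m and height (world z) of b1_foot below 0.02 m and angle between b1_foot's own z axis and vertical below 0.1 rad) and distance between b1_top and b1_core below 0.007 m) or ((horizontal distance between b2_foot and well_left below 0.008 m and height (world z) of b2_foot below 0.02 m and angle between b2_foot's own z axis and vertical below 0.1 rad) and distance between b2_top and b2_core below 0.007 m))), for 0.2 s.
2. the buffer in the middle well is squeezed 3 mm or more in its well ((((horizontal distance between b0_foot and well_middle below 0.008 m and height (world z) of b0_foot below 0.02 m and angle between b0_foot's own z axis and vertical below 0.1 rad) and distance between b0_top and b0_core below 0.007 m) or ((horizontal distance between b1_foot and well_middle below 0.008 m and height (world z) of b1_foot below 0.02 m and angle between b1_foot's own z axis and vertical below 0.1 rad) and distance between b1_top and b1_core below 0.007 m) or ((horizontal distance between b2_foot and well_middle below 0.008 m and height (world z) of b2_foot below 0.02 m and angle between b2_foot's own z axis and vertical below 0.1 rad) and distance between b2_top and b2_core below 0.007 m))), for 0.2 s.
3. the buffer in the right well is squeezed 3 mm or more in its well ((((horizontal distance between b0_foot and well_right below 0.008 m and height (world z) of b0_foot below 0.02 m and angle between b0_foot's own z axis and vertical below 0.1 rad) and distance between b0_top and b0_core below 0.007 m) or ((horizontal distance between b1_foot and well_right below 0.008 m and height (world z) of b1_foot below 0.02 m and angle between b1_foot's own z axis and vertical below 0.1 rad) and distance between b1_top and b1_core below 0.007 m) or ((horizontal distance between b2_foot and well_right below 0.008 m and height (world z) of b2_foot below 0.02 m and angle between b2_foot's own z axis and vertical below 0.1 rad) and distance between b2_top and b2_core below 0.007 m))), for 0.2 s.
4. the softest buffer stands upright in the tray (x of b1_foot in the frame of tray between -0.052 and 0.052 m and y of b1_foot in the frame of tray between -0.032 and 0.032 m and height (world z) of b1_foot below 0.01 m and angle between b1_foot's own z axis and vertical below 0.1 rad and ((horizontal distance between b0_foot and well_left below 0.008 m and height (world z) of b0_foot below 0.02 m and angle between b0_foot's own z axis and vertical below 0.1 rad) or (horizontal distance between b0_foot and well_middle below 0.008 m and height (world z) of b0_foot below 0.02 m and angle between b0_foot's own z axis and vertical below 0.1 rad) or (horizontal distance between b0_foot and well_right below 0.008 m and height (world z) of b0_foot below 0.02 m and angle between b0_foot's own z axis and vertical below 0.1 rad)) and ((horizontal distance between b2_foot and well_left below 0.008 m and height (world z) of b2_foot below 0.02 m and angle between b2_foot's own z axis and vertical below 0.1 rad) or (horizontal distance between b2_foot and well_middle below 0.008 m and height (world z) of b2_foot below 0.02 m and angle between b2_foot's own z axis and vertical below 0.1 rad) or (horizontal distance between b2_foot and well_right below 0.008 m and height (world z) of b2_foot below 0.02 m and angle between b2_foot's own z axis and vertical below 0.1 rad))), for 0.2 s.
At the end, for the whole second after the job is handed in: the softest buffer stands upright (within 0.1 rad) on the tray's floor, its axis at least 23 mm inside the tray's outer edge; the two firm buffers stand upright and fully down in wells of the rack (all of step 4); the robot touches nothing.
It fails at once if a rubber top is squeezed 6 mm or more (distance between b0_top and b0_core below 0.004 m or distance between b1_top and b1_core below 0.004 m or distance between b2_top and b2_core below 0.004 m).
It fails at once if a firm buffer is lifted from its well (height (world z) of any of b0_foot, b2_foot above 0.026 m).
It fails at once if a bystander is moved more than 20 mm (distance of any of keys, driver from where it was at the start of the episode above 0.02 m).
It also fails if it takes over 58 s, if anything falls off the work surface, if the arm or the gripper's body presses on something with over 40 N, if the wrist force passes 120 N, or if a joint passes its speed limit or range.

## Working session

There is one attempt and no reset: what is moved stays moved. The work goes in short steps, Python scripts to look and compute and a shell command to move; the robot and the scene stay as the last step left them, time stands still between calls to the robot, and variables do not carry over. Pictures are saved under pics/ and viewed, at most 10 in all, crops included, and the job is handed in when it is done.

```bash
mkdir -p pics; cat > h.py <<'E'
from station import *
import numpy as np, cv2
def snap(n,f=None):
    s=snapshot(n)
    if f: cv2.imwrite(f,s["frame"])
    return s
def ray(s,u,v,z):
    K=np.array(s["K"],float);d=np.array(s["dist_coeffs"],float)
    p=cv2.undistortPoints(np.array([[[u,v]]],float),K,d)[0,0]
    R=cv2.Rodrigues(np.array(s["rvec"],float))[0];t=np.array(s["tvec"],float).ravel()
    c=-R.T@t; r=R.T@np.array([p[0],p[1],1.])
    return c+r*(z-c[2])/r[2]
def proj(s,P):
    return cv2.projectPoints(np.array(P,float).reshape(-1,3),np.array(s["rvec"],float),np.array(s["tvec"],float),np.array(s["K"],float),np.array(s["dist_coeffs"],float))[0].reshape(-1,2)
E
python3 - <<'E'
from h import *
for n in("top","side"):
    s=snap(n,f"pics/{n}0.png"); R=cv2.Rodrigues(np.array(s["rvec"]))[0]; print(n,-R.T@np.array(s["tvec"]).ravel())
q=sense();print(q)
E
```

```text
top [ 0.35717057 -0.16997819  1.12175885]
side [0.430168   0.53136902 0.57463067]
{'time': 0.1, 'joint_pos': array([-1.45718635e+00,  2.17672369e-01,  1.61482354e+00,  4.34774198e-06,
        1.31131294e+00, -1.12179212e-01]), 'joint_vel': array([ 1.84532367e-04,  1.35987809e-05, -1.82047872e-03,  6.20398541e-04,
        1.14582648e-03,  5.64912025e-04]), 'joint_efforts': array([-3.93982982e-04, -3.98074329e+01, -3.04970849e+01, -1.37995580e-04,
        4.21946010e-03,  1.22906101e-05]), 'position': array([ 0.13987117, -0.60836888,  0.23007676]), 'orientation': array([-3.11939192e+00, -3.53664507e-01, -4.10556633e-06]), 'force': array([ 0.14306473,  0.06527116, -0.0149633 ]), 'ft_torque': array([-0.02003929, -0.04526082, -0.03557919]), 'finger_force': 0.0, 'gripper_width': 0.08518284738082899}
```

View pics/top0.png

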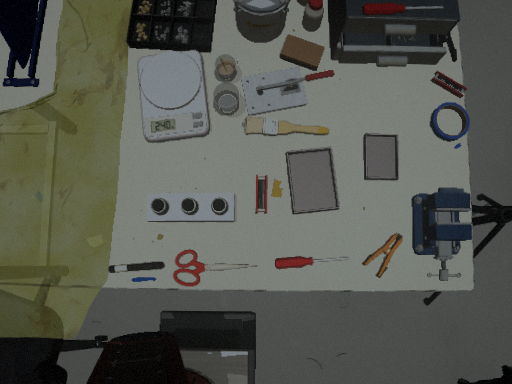

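View pics/side0.png

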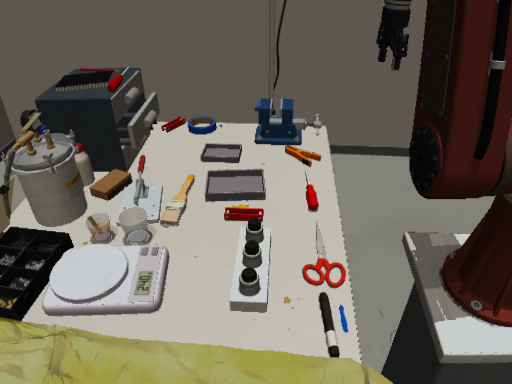

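The rack is at top (190,207), with its buffers at (160,206), (190,206) and (220,206). There are two tray candidates: the larger at (313,181) and a smaller one at (381,157). I choose the larger. The keys are at (261,194), with a look-alike at (449,84). The driver is at (310,261), with a look-alike on the toolbox at (400,8). One close crop will check this.

```bash
python3 - <<'E'
from h import *
im=cv2.imread("pics/top0.png")
c=im[140:230,140:345]; c=cv2.convertScaleAbs(c,alpha=1.3); cv2.imwrite("pics/crop1.png",cv2.resize(c,None,fx=3.9,fy=3.9,interpolation=cv2.INTER_CUBIC))
s=snapshot("top")
for u,v,z in[(160,206,.069),(190,206,.069),(220,206,.069),(313,181,.0),(148,193,.026),(235,193,.026),(235,221,.026),(148,221,.026),(261,194,.02),(286,152,.024),(331,148,.024),(339,210,.024),(294,215,.024)]: print(u,v,ray(s,u,v,z).round(4))
E
```

```text
160 206 [0.4798 0.0434 0.069 ]
190 206 [ 0.4807 -0.025   0.069 ]
220 206 [ 0.4815 -0.0929  0.069 ]
313 181 [ 0.5533 -0.312   0.    ]
148 193 [0.5155 0.0821 0.026 ]
235 193 [ 0.5178 -0.1245  0.026 ]
235 221 [ 0.4517 -0.1256  0.026 ]
148 221 [0.449  0.0794 0.026 ]
261 194 [ 0.517  -0.1859  0.02  ]
286 152 [ 0.6187 -0.2446  0.024 ]
331 148 [ 0.6303 -0.3531  0.024 ]
339 210 [ 0.4806 -0.3704  0.024 ]
294 215 [ 0.4676 -0.2638  0.024 ]
```

View pics/crop1.png

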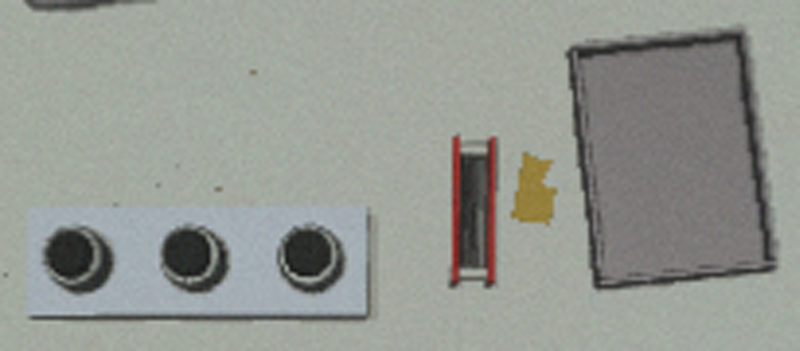

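```bash
python3 -m handwheel '[{"fingers":-1,"x":481,"y":-563,"spin":-77.06},{"fingers":-1,"x":481,"y":-563,"spin":-77.06},{"fingers":-1,"x":481,"y":-563,"spin":-77.06},{"fingers":-1,"x":481,"y":-563,"spin":-77.06},{"fingers":-1,"x":481,"y":-563,"spin":-77.06},{"fingers":-1,"x":481,"y":-563,"spin":-77.06},{"fingers":-1,"x":481,"y":-563,"spin":-77.06},{"fingers":-1,"x":481,"y":-563,"spin":-77.06},{"fingers":-1,"x":481,"y":-563,"spin":-77.06},{"fingers":-1,"x":481,"y":-563,"spin":-77.06},{"fingers":-1,"x":481,"y":-563,"spin":-77.06},{"fingers":-1,"x":481,"y":-563,"spin":-77.06}]'
```

```text
$[0]: bad value
```

```bash
python3 -m handwheel '[{"fingers":-1,"x":40,"y":-46,"z":0,"spin":-7}]'; python3 -m handwheel --help | head -20
```

```text
time: 0.23
position: [0.1568, -0.5764, 0.2301]
orientation: [3.092, 0.54, -0.004]
force: [0.7, -0.6, 1.0]
gripper_width: 0.0755
finger_force: 0.0invalid input: not JSON, or not a number
```

```bash
python3 -m handwheel '[{"fingers":-1,"x":515,"y":-473,"z":100,"spin":-70.1},{"fingers":-1,"x":515,"y":-473,"z":100,"spin":-70.1},{"fingers":-1,"x":515,"y":-473,"z":100,"spin":-70.1},{"fingers":-1,"x":515,"y":-473,"z":100,"spin":-70.1},{"fingers":-1,"x":515,"y":-473,"z":100,"spin":-70.1},{"fingers":-1,"x":515,"y":-473,"z":100,"spin":-70.1},{"fingers":-1,"x":515,"y":-473,"z":100,"spin":-70.1},{"fingers":-1,"x":515,"y":-473,"z":100,"spin":-70.1},{"fingers":-1,"x":515,"y":-473,"z":100,"spin":-70.1},{"fingers":-1,"x":515,"y":-473,"z":100,"spin":-70.1},{"fingers":-1,"x":515,"y":-473,"z":100,"spin":-70.1},{"fingers":-1,"x":515,"y":-473,"z":100,"spin":-70.1}]'
```

```text
time: 1.23
position: [0.3884, -0.1314, 0.1603]
orientation: [2.22, 2.221, 0.0]
force: [1.7, -0.5, 0.4]
gripper_width: 0.0002
finger_force: 0.0
```

```bash
python3 -m handwheel '[{"fingers":-1,"x":175,"y":92,"z":45,"spin":0},{"fingers":-1,"x":175,"y":92,"z":45,"spin":0},{"fingers":-1,"x":175,"y":92,"z":45,"spin":0},{"fingers":-1,"x":175,"y":92,"z":45,"spin":0},{"fingers":-1,"x":175,"y":92,"z":45,"spin":0},{"fingers":-1,"x":175,"y":92,"z":45,"spin":0},{"fingers":-1,"x":175,"y":92,"z":45,"spin":0},{"fingers":-1,"x":175,"y":92,"z":45,"spin":0}]'
python3 - <<'E'
from h import *
s=snap("top");t=snap("side")
a=cv2.resize(s["frame"][150:230,130:245],None,fx=3.4,fy=3.4,interpolation=3)
b=cv2.resize(t["frame"][150:320,200:310],None,fx=3.4,fy=3.4,interpolation=3)
o=np.zeros((max(a.shape[0],b.shape[0]),a.shape[1]+b.shape[1],3),np.uint8);o[:a.shape[0],:a.shape[1]]=a;o[:b.shape[0],a.shape[1]:]=b
cv2.imwrite("pics/c2.png",cv2.convertScaleAbs(o,alpha=1.3));print(o.shape,sense()["position"])
for P in [(.483,.048,.069),(.4825,-.022,.069),(.482,-.092,.069)]: print(proj(t,P),proj(s,P))
E
```

```text
time: 1.9
position: [0.4794, 0.0417, 0.1152]
orientation: [-2.219, -2.223, 0.002]
force: [0.1, -1.4, 0.1]
gripper_width: -0.0001
finger_force: 0.0
(578, 765, 3) [0.47960901 0.04077247 0.11565428]
[[250.415963   269.62213926]] [[158.04272862 204.59553125]]
[[253.91314187 243.00652799]] [[188.70016853 205.18573782]]
[[256.93594035 220.02010372]] [[219.59361581 205.77448553]]
```

View pics/c2.png

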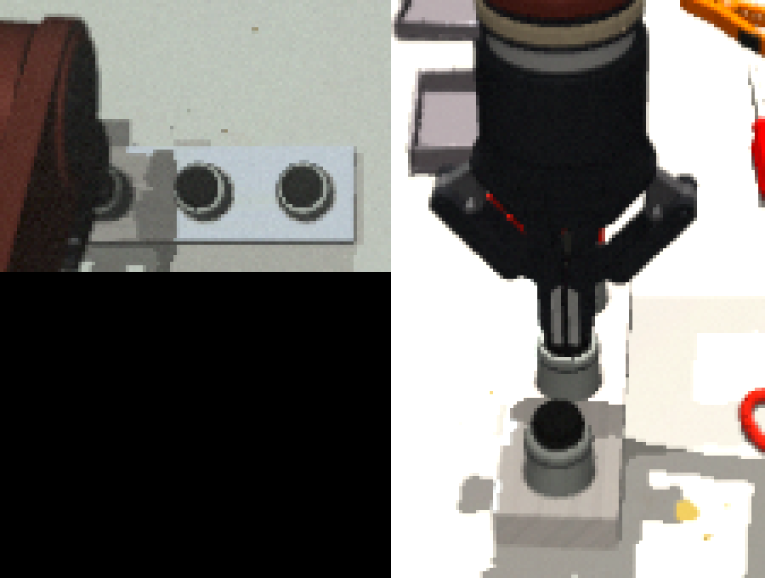

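```bash
python3 - <<'E'
from h import *
s=snapshot("top");t=snapshot("side")
for u,v in[(231.5,300.5),(267.3,304)]: print(ray(t,u,v,.026))
th=np.linspace(0,6.28,60)
def ext(c,x,y,h):
    P=[(x+r*np.cos(a),y+r*np.sin(a),z) for a in th for r,z in((.0115,h),(.013,h-.0015),(.013,.055))]
    p=proj(c,P);return p.min(0).round(1),p.max(0).round(1)
for x,y in[(.483,.048),(.4825,-.022),(.482,-.092)]: print("side",ext(t,x,y,.069),"top",ext(s,x,y,.069))
# measured dark blobs
for n,c,f,wins in(("top",s,cv2.imread("pics/top0.png"),[(147,196,173,218),(176,196,203,218),(206,196,233,218)]),("side",t,cv2.imread("pics/side0.png"),[(236,260,262,288),(240,235,264,262),(243,212,267,240)])):
    g=f.max(2)
    for a,b,e,d in wins:
        m=(g[b:d,a:e]<38).astype(np.uint8);k,l,st,ce=cv2.connectedComponentsWithStats(m);i=1+st[1:,4].argmax();print(n,st[i,:4]+[a,b,0,0],ce[i]+[a,b])
E
```

```text
[0.51432411 0.08423412 0.026     ]
[0.45059464 0.08785723 0.026     ]
side (array([243.1, 264.9]), array([257.8, 280.5])) top (array([152.5, 199. ]), array([164.9, 211. ]))
side (array([247.1, 239. ]), array([260.7, 253.1])) top (array([183.1, 199.6]), array([195.2, 211.6]))
side (array([250.6, 216.5]), array([263.3, 229.3])) top (array([213.9, 200.1]), array([225.7, 212.2]))
top [152 200  12  11] [157.61 204.9 ]
top [183 200  11  11] [187.92929293 204.83838384]
top [213 200  11  11] [218.04210526 204.78947368]
side [242 268  15  14] [248.79166667 274.64285714]
side [245 240  14  15] [251.45294118 247.21764706]
side [248 218  13  13] [254.15107914 224.05755396]
```

```bash
python3 -m handwheel '[{"fingers":-1,"x":9,"y":4.5,"z":20,"spin":0},{"fingers":-1,"x":9,"y":4.5,"z":36,"spin":0},{"fingers":-1,"x":9,"y":4.5,"z":39,"spin":0},{"fingers":-1,"x":9,"y":4.5,"z":39,"spin":0},{"fingers":-1,"x":9,"y":4.5,"z":39,"spin":0},{"fingers":-1,"x":9,"y":4.5,"z":39,"spin":0}]'
python3 - <<'E'
from h import *
t=snap("side");s=sense();print(s["position"],s["force"],proj(t,s["position"]))
b=cv2.resize(t["frame"][230:310,215:280],None,fx=7,fy=7,interpolation=3)
cv2.imwrite("pics/c3.png",cv2.convertScaleAbs(b,alpha=2.2,beta=10))
E
```

```text
time: 2.6
position: [0.4853, 0.0502, 0.0776]
orientation: [2.221, 2.22, 0.002]
force: [-0.3, -0.5, -0.7]
gripper_width: 0.0002
finger_force: 0.0
[0.48540202 0.05035688 0.07770451] [-0.24045363 -0.49048631  0.18882154] [[248.83325275 267.06145501]]
```

View pics/c3.png

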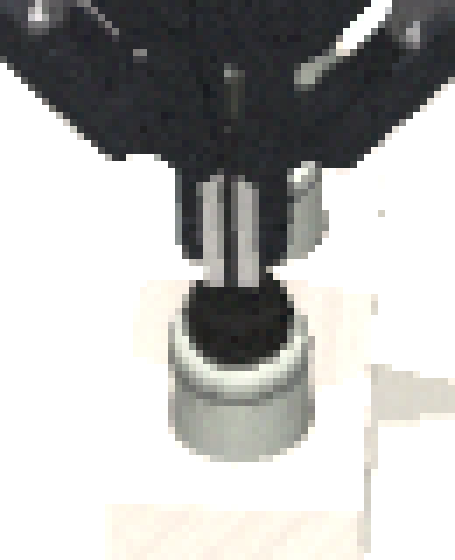

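```bash
r(){ grep -E "position|force: \["; }
python3 -m handwheel '[{"fingers":-1,"x":1,"y":-1.5,"z":3,"spin":0},{"fingers":-1,"x":1,"y":-1.5,"z":5.5,"spin":0},{"fingers":-1,"x":1,"y":-1.5,"z":5.5,"spin":0},{"fingers":-1,"x":1,"y":-1.5,"z":5.5,"spin":0}]'|r
python3 -m handwheel '[{"fingers":-1,"x":0,"y":0,"z":1,"spin":0},{"fingers":-1,"x":0,"y":0,"z":1,"spin":0},{"fingers":-1,"x":0,"y":0,"z":1,"spin":0}]'|r
python3 -m handwheel '[{"fingers":-1,"x":0,"y":0,"z":1,"spin":0},{"fingers":-1,"x":0,"y":0,"z":1,"spin":0},{"fingers":-1,"x":0,"y":0,"z":1,"spin":0}]'|r
python3 -m handwheel '[{"fingers":-1,"x":0,"y":0,"z":1,"spin":0},{"fingers":-1,"x":0,"y":0,"z":1,"spin":0},{"fingers":-1,"x":0,"y":0,"z":1,"spin":0}]'|r
python3 -m handwheel '[{"fingers":-1,"x":0,"y":0,"z":1,"spin":0},{"fingers":-1,"x":0,"y":0,"z":1,"spin":0},{"fingers":-1,"x":0,"y":0,"z":1,"spin":0}]'|r
```

```text
position: [0.4827, 0.0518, 0.0709]
force: [0.1, 0.4, -0.4]
position: [0.4829, 0.0518, 0.07]
force: [0.5, -0.2, 0.5]
position: [0.4829, 0.0517, 0.0689]
force: [0.8, 0.1, -0.4]
position: [0.4829, 0.0517, 0.068]
force: [0.4, 0.3, 0.2]
position: [0.4831, 0.0517, 0.0671]
force: [0.7, -0.3, 0.3]
```

```bash
r(){ grep -E "position|force: \["; }
python3 -m handwheel '[{"fingers":-1,"x":0,"y":0,"z":1,"spin":0},{"fingers":-1,"x":0,"y":0,"z":1,"spin":0},{"fingers":-1,"x":0,"y":0,"z":1,"spin":0}]'|r
python3 -m handwheel '[{"fingers":-1,"x":0,"y":0,"z":1,"spin":0},{"fingers":-1,"x":0,"y":0,"z":1,"spin":0},{"fingers":-1,"x":0,"y":0,"z":1,"spin":0}]'|r
python3 -m handwheel '[{"fingers":-1,"x":0,"y":0,"z":1,"spin":0},{"fingers":-1,"x":0,"y":0,"z":1,"spin":0},{"fingers":-1,"x":0,"y":0,"z":1,"spin":0}]'|r
```

```text
position: [0.4832, 0.0517, 0.0664]
force: [-0.6, 0.3, 3.4]
position: [0.4833, 0.0517, 0.0656]
force: [-1.7, 0.2, 5.9]
position: [0.4834, 0.0517, 0.065]
force: [-2.6, 0.0, 8.6]
```

```bash
r(){ grep -E "position|force: \["; }
python3 -m handwheel '[{"fingers":-1,"x":0,"y":0,"z":1,"spin":0},{"fingers":-1,"x":0,"y":0,"z":1.9,"spin":0},{"fingers":-1,"x":0,"y":0,"z":1.9,"spin":0},{"fingers":-1,"x":0,"y":0,"z":1.9,"spin":0},{"fingers":-1,"x":0,"y":0,"z":1.9,"spin":0}]'|r
python3 -m handwheel '[{"fingers":-1,"x":0,"y":0,"z":0.2,"spin":0},{"fingers":-1,"x":0,"y":0,"z":0.2,"spin":0},{"fingers":-1,"x":0,"y":0,"z":0.2,"spin":0}]'|r
```

```text
position: [0.4836, 0.0517, 0.0638]
force: [-3.5, -0.1, 12.5]
position: [0.4837, 0.0517, 0.0637]
force: [-4.4, -0.1, 11.9]
```

```bash
r(){ grep -E "position|force: \["; }
python3 -m handwheel '[{"fingers":-1,"x":0,"y":0,"z":-10,"spin":0},{"fingers":-1,"x":0,"y":0,"z":-22,"spin":0},{"fingers":-1,"x":-35,"y":-0.5,"z":-22,"spin":0},{"fingers":-1,"x":-70,"y":-0.5,"z":-22,"spin":0},{"fingers":-1,"x":-70,"y":-0.5,"z":-22,"spin":0},{"fingers":-1,"x":-70,"y":-0.5,"z":-22,"spin":0},{"fingers":-1,"x":-70,"y":-0.5,"z":-16,"spin":0},{"fingers":-1,"x":-70,"y":-0.5,"z":-11,"spin":0},{"fingers":-1,"x":-70,"y":-0.5,"z":-11,"spin":0},{"fingers":-1,"x":-70,"y":-0.5,"z":-11,"spin":0},{"fingers":-1,"x":-70,"y":-0.5,"z":-11,"spin":0}]'|r
for i in 1 2 3; do python3 -m handwheel '[{"fingers":-1,"x":0,"y":0,"z":1,"spin":0},{"fingers":-1,"x":0,"y":0,"z":1,"spin":0},{"fingers":-1,"x":0,"y":0,"z":1,"spin":0}]'|r; done
```

```text
position: [0.4822, -0.0175, 0.0725]
force: [-0.1, 0.7, 0.2]
position: [0.4826, -0.0181, 0.072]
force: [-0.9, 0.0, 0.1]
position: [0.4825, -0.0183, 0.0709]
force: [-0.4, 0.7, -0.6]
position: [0.4827, -0.0183, 0.0701]
force: [0.1, 0.7, 1.3]
```

```bash
r(){ grep -E "position|force: \["; }
python3 -m handwheel '[{"fingers":-1,"x":0,"y":0,"z":1,"spin":0},{"fingers":-1,"x":0,"y":0,"z":1,"spin":0},{"fingers":-1,"x":0,"y":0,"z":1,"spin":0}]'|r
python3 -m handwheel '[{"fingers":-1,"x":0,"y":0,"z":1,"spin":0},{"fingers":-1,"x":0,"y":0,"z":1,"spin":0},{"fingers":-1,"x":0,"y":0,"z":1,"spin":0}]'|r
python3 -m handwheel '[{"fingers":-1,"x":0,"y":0,"z":1,"spin":0},{"fingers":-1,"x":0,"y":0,"z":1,"spin":0},{"fingers":-1,"x":0,"y":0,"z":1,"spin":0}]'|r
```

```text
position: [0.4827, -0.0183, 0.0691]
force: [-0.4, 0.3, 3.3]
position: [0.4827, -0.0183, 0.0682]
force: [-1.1, 0.0, 4.5]
position: [0.4827, -0.0183, 0.0672]
force: [-1.2, 0.3, 5.2]
```

```bash
r(){ grep -E "position|force: \["; }
python3 -m handwheel '[{"fingers":-1,"x":0,"y":0,"z":0.5,"spin":0},{"fingers":-1,"x":0,"y":0,"z":0.5,"spin":0},{"fingers":-1,"x":0,"y":0,"z":0.5,"spin":0},{"fingers":-1,"x":0,"y":0,"z":0.5,"spin":0}]'|r
python3 -m handwheel '[{"fingers":-1,"x":0,"y":0,"z":0,"spin":0},{"fingers":-1,"x":0,"y":0,"z":0,"spin":0}]'|r
python3 -m handwheel '[{"fingers":-1,"x":0,"y":0,"z":-10,"spin":0},{"fingers":-1,"x":0,"y":0,"z":-17,"spin":0},{"fingers":-1,"x":-35,"y":-0.5,"z":-17,"spin":0},{"fingers":-1,"x":-70,"y":-0.5,"z":-17,"spin":0},{"fingers":-1,"x":-70,"y":-0.5,"z":-17,"spin":0},{"fingers":-1,"x":-70,"y":-0.5,"z":-17,"spin":0},{"fingers":-1,"x":-70,"y":-0.5,"z":-12,"spin":0},{"fingers":-1,"x":-70,"y":-0.5,"z":-6.5,"spin":0},{"fingers":-1,"x":-70,"y":-0.5,"z":-6.5,"spin":0},{"fingers":-1,"x":-70,"y":-0.5,"z":-6.5,"spin":0},{"fingers":-1,"x":-70,"y":-0.5,"z":-6.5,"spin":0}]'|r
for i in 1 2 3; do python3 -m handwheel '[{"fingers":-1,"x":0,"y":0,"z":1,"spin":0},{"fingers":-1,"x":0,"y":0,"z":1,"spin":0},{"fingers":-1,"x":0,"y":0,"z":1,"spin":0}]'|r; done
```

```text
position: [0.4827, -0.0183, 0.0668]
force: [-1.0, 0.0, 6.2]
position: [0.4828, -0.0183, 0.0668]
force: [-1.4, -0.5, 6.4]
position: [0.4817, -0.0874, 0.0725]
force: [0.2, -0.4, 0.4]
position: [0.4821, -0.0881, 0.072]
force: [0.0, 0.6, -0.8]
position: [0.482, -0.0883, 0.0709]
force: [-0.4, 0.2, -0.5]
position: [0.4823, -0.0884, 0.0701]
force: [0.2, -0.7, 1.1]
```

```bash
r(){ grep -E "position|force: \["; }
for i in 1 2 3; do python3 -m handwheel '[{"fingers":-1,"x":0,"y":0,"z":1,"spin":0},{"fingers":-1,"x":0,"y":0,"z":1,"spin":0},{"fingers":-1,"x":0,"y":0,"z":1,"spin":0}]'|r; done
```

```text
position: [0.4823, -0.0884, 0.0693]
force: [-0.4, 0.3, 3.5]
position: [0.4824, -0.0884, 0.0685]
force: [-1.1, 0.7, 6.0]
position: [0.4825, -0.0884, 0.0678]
force: [-2.3, -0.7, 8.3]
```

```bash
r(){ grep -E "time|position|force: \[|width"; }
python3 -m handwheel '[{"fingers":-1,"x":0,"y":0,"z":1,"spin":0},{"fingers":-1,"x":0,"y":0,"z":2,"spin":0},{"fingers":-1,"x":0,"y":0,"z":2,"spin":0},{"fingers":-1,"x":0,"y":0,"z":2,"spin":0},{"fingers":-1,"x":0,"y":0,"z":2,"spin":0}]'|r
python3 -m handwheel '[{"fingers":-1,"x":0,"y":0,"z":0,"spin":0},{"fingers":-1,"x":0,"y":0,"z":0,"spin":0}]'|r
python3 -m handwheel '[{"fingers":-1,"x":0,"y":0,"z":-20,"spin":0},{"fingers":-1,"x":0,"y":0,"z":-45,"spin":0},{"fingers":1,"x":35,"y":0,"z":-45,"spin":0},{"fingers":1,"x":69,"y":0.5,"z":-45,"spin":0},{"fingers":1,"x":69,"y":0.5,"z":-45,"spin":0},{"fingers":1,"x":69,"y":0.5,"z":-45,"spin":0},{"fingers":1,"x":69,"y":0.5,"z":-45,"spin":0},{"fingers":1,"x":69,"y":0.5,"z":-45,"spin":0},{"fingers":1,"x":69,"y":0.5,"z":-45,"spin":0},{"fingers":1,"x":69,"y":0.5,"z":-45,"spin":0},{"fingers":1,"x":69,"y":0.5,"z":-45,"spin":0}]'|r
python3 - <<'E'
from h import *
t=snap("side");s=sense();print(s["position"])
b=cv2.resize(t["frame"][150:310,190:310],None,fx=3.6,fy=3.6,interpolation=3)
cv2.imwrite("pics/c4.png",cv2.convertScaleAbs(b,alpha=2))
E
```

```text
time: 11.15
position: [0.4826, -0.0885, 0.0665]
force: [-3.5, 0.3, 11.5]
gripper_width: -0.0002
time: 11.32
position: [0.4827, -0.0885, 0.0666]
force: [-4.0, 0.9, 12.0]
gripper_width: 0.0
time: 12.23
position: [0.4825, -0.0199, 0.1098]
force: [0.4, 0.3, -0.1]
gripper_width: 0.0853
[ 0.48247684 -0.01983876  0.10980133]
```

View pics/c4.png

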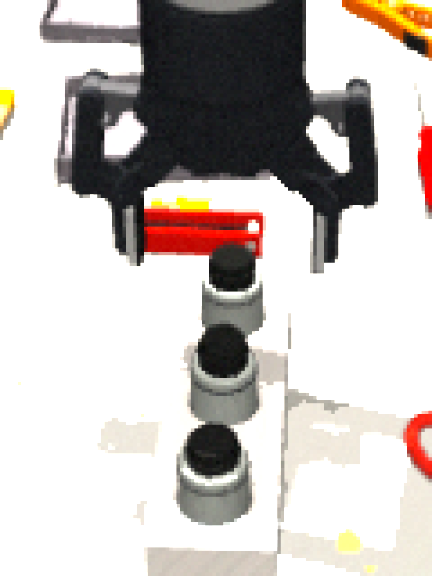

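The middle buffer is the soft one: about 1.4 N/mm, against about 3.2 N/mm for the other two. The fingers straddle it, with their middle at u≈223 in the crop and the sleeve at 222. Next I go down and grip.

```bash
r(){ grep -E "time|position|force|width"; }
python3 -m handwheel '[{"fingers":1,"x":0,"y":0,"z":30,"spin":0},{"fingers":1,"x":0,"y":0,"z":55,"spin":0},{"fingers":1,"x":0,"y":0,"z":72,"spin":0},{"fingers":1,"x":0,"y":0,"z":80,"spin":0},{"fingers":1,"x":0,"y":0,"z":80,"spin":0},{"fingers":1,"x":0,"y":0,"z":80,"spin":0}]'|r
python3 -m handwheel '[{"fingers":-1,"x":0,"y":0,"z":0,"spin":0},{"fingers":-1,"x":0,"y":0,"z":0,"spin":0},{"fingers":-1,"x":0,"y":0,"z":0,"spin":0},{"fingers":-1,"x":0,"y":0,"z":0,"spin":0},{"fingers":-1,"x":0,"y":0,"z":0,"spin":0},{"fingers":-1,"x":0,"y":0,"z":0,"spin":0},{"fingers":-1,"x":0,"y":0,"z":0,"spin":0},{"fingers":-1,"x":0,"y":0,"z":0,"spin":0}]'|r
```

```text
time: 12.78
position: [0.4827, -0.0194, 0.03]
force: [-0.2, -0.0, 1.4]
gripper_width: 0.0852
finger_force: 0.0
time: 13.45
position: [0.4844, -0.0195, 0.0313]
force: [0.7, 0.7, 6.0]
gripper_width: 0.0344
finger_force: 60.0
```

```bash
r(){ grep -E "time|position|force|width"; }
python3 -m handwheel '[{"fingers":-1,"x":0,"y":1.5,"z":-2,"spin":0},{"fingers":-1,"x":0,"y":1.5,"z":-6,"spin":0},{"fingers":-1,"x":0,"y":1.5,"z":-14,"spin":0},{"fingers":-1,"x":0,"y":1.5,"z":-25,"spin":0},{"fingers":-1,"x":0,"y":1.5,"z":-45,"spin":0},{"fingers":-1,"x":0,"y":1.5,"z":-70,"spin":0},{"fingers":-1,"x":0,"y":1.5,"z":-90,"spin":0},{"fingers":-1,"x":0,"y":1.5,"z":-100,"spin":0},{"fingers":-1,"x":0,"y":1.5,"z":-100,"spin":0},{"fingers":-1,"x":0,"y":1.5,"z":-100,"spin":0}]'|r
python3 - <<'E'
from h import *
t=snap("side")
b=cv2.resize(t["frame"][130:310,180:310],None,fx=3.3,fy=3.3,interpolation=3)
cv2.imwrite("pics/c5.png",cv2.convertScaleAbs(b,alpha=2))
E
```

```text
time: 14.28
position: [0.4835, -0.0192, 0.1301]
force: [0.8, 0.8, -2.3]
gripper_width: 0.0339
finger_force: 60.7
```

View pics/c5.png

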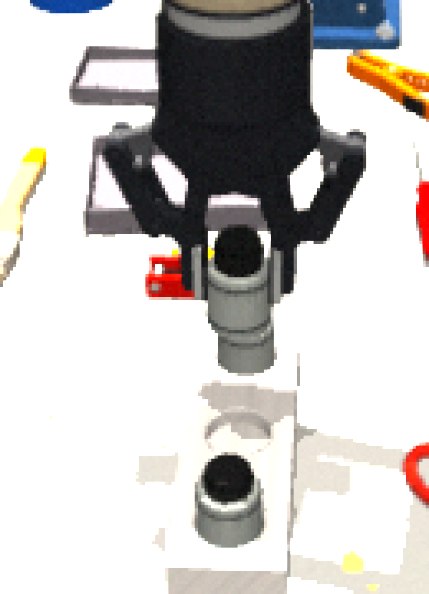

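```bash
r(){ grep -E "time|position|force|width"; }
python3 -m handwheel '[{"fingers":-1,"x":-20,"y":5,"z":0,"spin":0},{"fingers":-1,"x":-50,"y":12,"z":0,"spin":0},{"fingers":-1,"x":-85,"y":20,"z":0,"spin":0},{"fingers":-1,"x":-120,"y":28,"z":0,"spin":0},{"fingers":-1,"x":-155,"y":36,"z":0,"spin":0},{"fingers":-1,"x":-190,"y":44,"z":0,"spin":0},{"fingers":-1,"x":-225,"y":52,"z":0,"spin":0},{"fingers":-1,"x":-255,"y":59,"z":0,"spin":0},{"fingers":-1,"x":-275,"y":64,"z":0,"spin":0},{"fingers":-1,"x":-288,"y":66.5,"z":0,"spin":0},{"fingers":-1,"x":-288,"y":66.5,"z":0,"spin":0},{"fingers":-1,"x":-288,"y":66.5,"z":0,"spin":0}]'|r
python3 -m handwheel '[{"fingers":-1,"x":0,"y":0,"z":25,"spin":0},{"fingers":-1,"x":0,"y":0,"z":50,"spin":0},{"fingers":-1,"x":0,"y":0,"z":75,"spin":0},{"fingers":-1,"x":0,"y":0,"z":90,"spin":0},{"fingers":-1,"x":0,"y":0,"z":98,"spin":0},{"fingers":-1,"x":0,"y":0,"z":100,"spin":0},{"fingers":-1,"x":0,"y":0,"z":100,"spin":0},{"fingers":-1,"x":0,"y":0,"z":100,"spin":0}]'|r
python3 - <<'E'
from h import *
t=snap("side")
b=cv2.resize(t["frame"][110:230,170:330],None,fx=4,fy=4,interpolation=3)
cv2.imwrite("pics/c6.png",cv2.convertScaleAbs(b,alpha=1.7))
E
```

```text
time: 15.33
position: [0.5495, -0.3063, 0.1281]
force: [0.1, -0.0, -2.0]
gripper_width: 0.0341
finger_force: 60.7
time: 16.0
position: [0.5516, -0.3071, 0.0312]
force: [0.5, -0.4, -1.3]
gripper_width: 0.0342
finger_force: 60.8
```

View pics/c6.png

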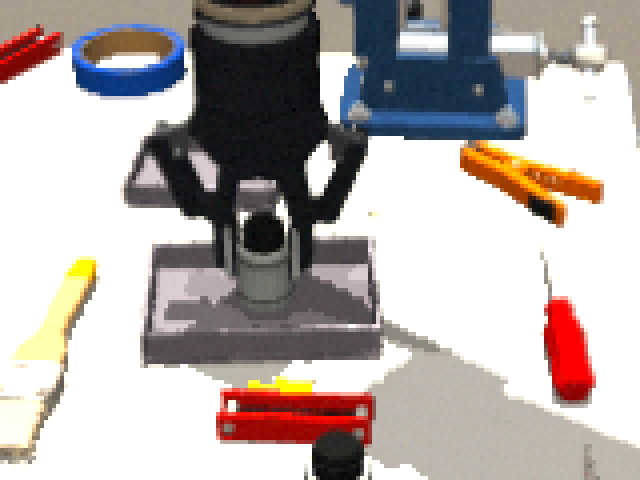

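```bash
r(){ grep -E "time|position|force: \["; }
python3 -m handwheel '[{"fingers":-1,"x":0,"y":0,"z":3,"spin":0},{"fingers":-1,"x":0,"y":0,"z":5,"spin":0},{"fingers":-1,"x":0,"y":0,"z":6,"spin":0},{"fingers":-1,"x":0,"y":0,"z":6,"spin":0},{"fingers":-1,"x":0,"y":0,"z":6,"spin":0}]'|r
for i in 1 2 3; do python3 -m handwheel '[{"fingers":-1,"x":0,"y":0,"z":1,"spin":0},{"fingers":-1,"x":0,"y":0,"z":1,"spin":0}]'|r; done
```

```text
time: 16.47
position: [0.5506, -0.3072, 0.0239]
force: [0.2, -1.1, -1.3]
time: 16.63
position: [0.5506, -0.3072, 0.0228]
force: [-0.3, 0.0, -1.2]
time: 16.8
position: [0.5506, -0.3072, 0.0217]
force: [-1.0, 0.0, -1.8]
time: 16.97
position: [0.5508, -0.3073, 0.0213]
force: [-1.5, 1.2, 0.3]
```

```bash
r(){ grep -E "time|position|force|width"; }
python3 -m handwheel '[{"fingers":-1,"x":0,"y":0,"z":0.7,"spin":0},{"fingers":-1,"x":0,"y":0,"z":0.7,"spin":0}]'|r
python3 -m handwheel '[{"fingers":0.4,"x":0,"y":0,"z":0,"spin":0},{"fingers":0.4,"x":0,"y":0,"z":0,"spin":0},{"fingers":0.4,"x":0,"y":0,"z":0,"spin":0},{"fingers":0.4,"x":0,"y":0,"z":0,"spin":0},{"fingers":0.4,"x":0,"y":0,"z":0,"spin":0}]'|r
python3 -m handwheel '[{"fingers":0.4,"x":0,"y":0,"z":-10,"spin":0},{"fingers":0.4,"x":0,"y":0,"z":-30,"spin":0},{"fingers":0.4,"x":0,"y":0,"z":-60,"spin":0},{"fingers":0.4,"x":0,"y":0,"z":-95,"spin":0},{"fingers":0.4,"x":0,"y":0,"z":-130,"spin":0},{"fingers":0.4,"x":0,"y":0,"z":-160,"spin":0},{"fingers":0.4,"x":0,"y":0,"z":-160,"spin":0},{"fingers":0.4,"x":0,"y":0,"z":-160,"spin":0},{"fingers":0.4,"x":0,"y":0,"z":-160,"spin":0},{"fingers":0.4,"x":0,"y":0,"z":-160,"spin":0}]'|r
python3 - <<'E'
from h import *
t=snap("side")
b=cv2.resize(t["frame"][110:310,170:330],None,fx=3,fy=3,interpolation=3)
cv2.imwrite("pics/c7.png",cv2.convertScaleAbs(b,alpha=1.7))
E
```

```text
time: 17.13
position: [0.5508, -0.3073, 0.0213]
force: [-3.4, 2.0, 5.7]
gripper_width: 0.0342
finger_force: 61.5
time: 17.55
position: [0.5507, -0.3072, 0.0201]
force: [0.3, 0.5, 0.1]
gripper_width: 0.0596
finger_force: 0.0
time: 18.38
position: [0.5495, -0.3064, 0.1783]
force: [-0.6, 0.5, 0.2]
gripper_width: 0.0597
finger_force: 0.0
```

View pics/c7.png

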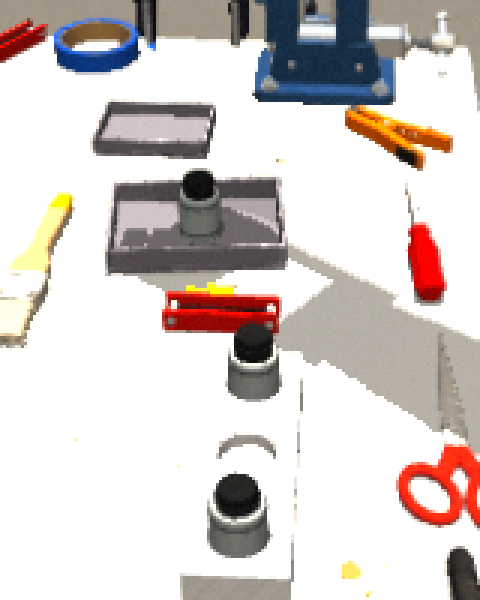

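The soft buffer stands upright in the middle of the large tray, at (200,205). The firm ones are still in their wells at (253,360) and (238,515), and the keys and driver have not been moved.

```bash
python3 -c "
from station import *
print(finish_job())"
```

```text
the job is handed in; nothing more can be done
None
```

I handed the job in at about 18 s of the 58 s allowed: the middle buffer was the soft one (about 1.4 N/mm, against about 3.2 N/mm for the left and right) and now stands upright in the larger grey tray, with the two firm ones still in their wells; the hand-in call returned no verdict.

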